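# Pin the register board and hold its frame open

### The arm

A 6-joint arm with a two-finger parallel gripper is mounted at the origin on the work surface; the furniture and walls round the work are solid. World frame = base frame: x ahead of the robot, y to its left, z up, the work surface at z = 0. Lengths are in m, angles in rad, forces in N, time in s.
With the tool pointing down it reaches from about 0.375 to 0.9 m from the base axis. Payload 3.1 kg.
Tool frame: the origin (TCP) lies at the centre of the arm's flange, where the gripper is bolted on; the fingertips stand robot.tip_extent ahead of it and the grasp point (between the pads) lies 164 mm ahead of it (robot.tip_extent is the distance from the TCP to the fingertips, in m); z points along the fingers, y is the line along which they close (so a half turn about z gives the same grasp; the last joint's range is limited). The gripper opens to 87 mm and grips with 3 to 60 N. Pads are 19 mm wide; open, the fingers measure 117 mm over their backs; the gripper's body (75 mm by 190 mm) begins 51 mm behind the grasp point.
Start: joints at [1.117, 0.527, 1.433, -0, 1.181, -0.178], TCP at [0.17, 0.601, 0.405] pointing down, gripper open.
Joint ranges: [-3.08, 3.08], [-0.75, 2.2], [0.22, 2.44], [-1.43, 4.57], [0, 2.65], [-2.85, 2.85]. Speed limits (rad/s): [2.79, 2.79, 3.14, 3.14, 3.14, 3.14].

### API

Orientations are given as a unit quaternion [x, y, z, w].
In Python, from rig import get_obs, camera, hand_in, cut_out, robot gives the robot as it stands.
- The arm moves only by the tool step_arm, never from a script. Its argument "rows" is a list of rows, each a list of 6 numbers: the shift along the world's x, y, z in m, then the turn, a rotation vector about the world's x, y, z in degrees. A call has 1 to 12 rows; each row shifts and turns the commanded pose from where the row before left it; what a row does not reach is not made up. A row lasts 1/8 s, in which the tool goes at most 62.5 mm and 10.7 degrees, less where a joint would pass 70% of its speed; a pose out of reach is approached as far as the arm can. A call is refused whole if a number of a shift passes 0.0625 or a number of a turn 10.7, either way. A call with a gripper value outside its range is refused whole. "jaw" is the finger opening in m, from 0 to 0.087, set as the call begins (left out, the last holds). The fingers move at their own pace and stop on an object; "squeeze" is the grip in N (left out, the last holds). Time passes only in rows, so rows that do not move let the fingers close. It gives the time, the measured TCP pose, the force, the opening and the grip force at its end, in the units of the state.
- get_obs(): the state, without advancing time (a new reading comes with each control period).
- camera(name): name is "scene" or "top" or "wrist"; returns a dict with "pixels" (384x512x3 uint8, blue, green, red), "depth" (384x512 float32, m along the optical axis (not along the pixel's ray), 0 where there is no reading), "fov_y" (degrees; the focal length in pixels is half the picture's height over the tangent of half this angle, whatever the lens; pixels are square), "cx", "cy" (the principal point, pixels), "extrinsics" (4x4, takes a point from camera to world coordinates); the wrist camera has in their place "mount" (4x4, takes a point from camera to tool coordinates, whose origin is the TCP and whose axes are the flange's). Camera axes: x right, y up, looking along -z (the intrinsics and any distortion apply to the point x, -y, -z); pixel columns grow to the right and rows downward; lengths in m; the calibration is good to about 2 mm. A picture is of the moment at which its call begins: read the wrist's pose just before it.
- hand_in(): hands the job in; it is judged then, once.
Trained networks look in the newest picture that a camera, given by its name, has taken for a name from the list of things; names that differ only in an ending like _2 or _b are one class to them, and where a whole thing is asked for, a point or a joint stands for the part that bears it (a point fixed in the world has none). Each returns a list of dicts, best first, with "confidence" (0 to 1); they miss things now and then, are a little off and sometimes report something else, mostly with a low value. They report only what shows in the picture. A call takes as long as a camera call. They do not tell look-alikes from the thing itself.
- cut_out(label, camera): "region" (384x512 bool, what is visible of it) and "extent" ([centre column, centre row, width, height] in pixels, round what is visible of it).
The state is a dict: "time": time; "q": joint angles; "joint_velocities": joint speeds; "joint_torque": joint torques, N m; "position": TCP position; "tool_rot": TCP orientation; "ft_force": force on the tool from outside, world axes, zero at the start; "moment": the same for the moment, N m; "grip_width": finger opening in m; "grip_force": force on a finger pad.
Only numpy, scipy, OpenCV 4.12 (cv2) and the standard library are available. Lean on these libraries where they do the work, as an engineer would, in place of code of your own. Each camera call takes 0.05 s, during which the arm holds its last target. There are 200 camera calls.

### The job

We are about to slide a sheet into the register board: take the fat steel pin from the small wooden stand, stand it upright and fully home in the empty bore at the front of the board and let it go. Then take the hinged frame by its grip and raise it to 40 degrees from closed (within about 5), and finish while still holding it steady there by the grip, because it falls shut if let go. Leave the slim pin, the ink tin, the tape roll and the cork where they are.

Things in the scene. Friction and masses are not known exactly. Their poses are not given: they have to be found in the camera images.
- register_bed: Fixed plywood board 225 x 250 x 24 mm; origin under its centre, x from the front edge (robot side) to the hinged edge, y along its width, z up. The frame lies on it from x -52 mm back; the bare strip before it has the empty bore at its +y end and a fixed 16 mm steel pin, 52 mm proud, at its -y end (x -82.5, y -85 mm): the look of the job done.
- bore_mouth (a point): Centre of the mouth of the empty bore in the board's top: round, vertical, 18 mm wide, 18 mm deep, lightly chamfered; in the board's frame at x -82.5, y +85, z 24 mm. 30 mm before the frame's front edge, whose closed top is 16 mm above the mouth. Axes as the board.
- register_frame (a joint): Frame angle in rad: 0 shut on the board, grows as its front (robot side) edge is raised, stop at 1.3; 40 degrees is 0.698. About 0.45 kg on a free hinge: it takes 2 to 3 N up at the grip and falls shut from any angle when let go.
- frame_hinge (a point): Point on the hinge axis, middle of the frame's rear edge, 32.5 mm above the table; its axes turn with the frame: x away from the grip, y along the hinge axis (as the board's y), z out of the pane. The frame: four beech battens round a clear rigid pane, 220 mm wide, 14 mm thick, front edge 145 mm from the axis.
- frame_grip: Frame's dark wooden barrel grip, 22 mm diameter, 24 mm long, axis along the hinge axis, on a thin central steel rod before the front edge. Origin at the barrel's centre: x -182.5, y 0, z +25.5 mm in frame_hinge axes; 58 mm above the table when shut. Its flat ends (+y, -y) can be pinched from above; it turns between the pads as the frame rises.
- pin_stand: Fixed wooden stand 50 x 130 x 25 mm with two holes of 20 mm diameter, 12 mm deep, 35 mm to either side of its centre along its y axis, a pin standing loose in each (either pin in either hole); origin at the centre of its underside, z up.
- fat_pin: The pin to use: plain round steel pin, 16 mm diameter, 70 mm long, foot and top chamfered, 70 to 140 g, loose, upright in the stand with its foot 13 mm above the table; origin at the centre of its foot, z along the pin to its top.
- slim_pin: The other steel pin, 10 mm diameter, 70 mm long, loose, upright in the stand; origin at the centre of its foot, z to its top. Not to be used.
- ink_tin: Loose round tin of printing ink, 66 mm diameter, 42 mm high, right of the pin stand; origin under its centre. Leave alone.
- tape: Loose roll of masking tape lying flat, 100 mm diameter, 25 mm high, left of the board; origin under its centre. Leave alone.
- cork: Loose cork standing on end, 23 mm diameter, 31 mm high, between the stand and the board's far right corner; origin under its centre. Leave alone.
Mind the look-alikes: they are no part of the job. What is shaped like the fat_pin but blue is not meant.

How it is judged:
On the way, in this order (a step that is already met when the one before it is completed fails the run):
1. the fat pin stands home in the empty bore, released, while the frame is still shut (z of fat_pin in the frame of bore_mouth below -0.014 m and horizontal distance between fat_pin and bore_mouth below 0.004 m and angle between fat_pin's own z axis and vertical below 0.12 rad and contact force between fat_pin and the fingers below 0.1 N and value of joint register_frame below 0.1 rad), for 0.2 s.
2. the frame is raised by its grip (value of joint register_frame above 0.3 rad and contact force between frame_grip and the fingers above 0.5 N), for 0.2 s.
At the end, for the whole second after the job is handed in: Fat pin released in the bore, foot 14 mm or more below the mouth, within 4 mm of centre and 7 degrees of upright; frame still (under 0.05 rad/s) at 40 degrees, plus or minus 6, fingers bearing on its grip; slim pin, tin, tape and cork within 30 mm of where they stood (z of fat_pin in the frame of bore_mouth below -0.014 m and horizontal distance between fat_pin and bore_mouth below 0.004 m and angle between fat_pin's own z axis and vertical below 0.12 rad and value of joint register_frame between 0.593 and 0.803 rad and velocity of joint register_frame between -0.05 and 0.05 rad/s and contact force between frame_grip and the fingers above 0.5 N and contact force between fat_pin and the fingers below 0.1 N and distance of each of slim_pin, ink_tin, tape, cork from where it was at the start of the episode below 0.03 m); the arm keeps its last pose, push and grip.
It fails at once if the slim pin, ink tin, tape roll or cork is moved by more than 30 mm (distance of any of slim_pin, ink_tin, tape, cork from where it was at the start of the episode above 0.03 m).
It also fails if it takes over 51 s, if anything falls off the work surface, if the arm or the gripper's body presses on something with over 40 N, if the wrist force passes 120 N, or if a joint passes its speed limit or range.

## Working session

There is one attempt and no reset: what is moved stays moved. The work goes in short steps, Python scripts to look and compute and a tool call to move; the robot and the scene stay as the last step left them, time stands still between calls to the robot, and variables do not carry over. Pictures are saved under pics/ and viewed, at most 10 in all, crops included, and the job is handed in when it is done.

Besides the shell and the picture viewer there is one more tool, called after "Request:" by a JSON object that holds its "fn" and its "kwargs", one argument or row to a line. step_arm: Moves the arm, as the interface text tells. Its arguments: {"type":"object","properties":{"rows":{"type":"array"},"jaw":{"type":"number"},"squeeze":{"type":"number"}},"required":["rows"]}

```bash
mkdir -p pics; cat > h.py <<'E'
import numpy as np, cv2
from rig import get_obs, camera, hand_in, cut_out, robot
from scipy.spatial.transform import Rotation as R
def grab(n):
    o=get_obs(); c=camera(n)
    if 'extrinsics' in c: T=np.array(c['extrinsics'])
    else:
        W=np.eye(4); W[:3,:3]=R.from_quat(o['tool_rot']).as_matrix(); W[:3,3]=o['position']; T=W@np.array(c['mount'])
    d=c['depth']; f=192/np.tan(np.radians(c['fov_y'])/2)
    v,u=np.mgrid[0:384,0:512]
    P=np.stack([(u-c['cx'])/f*d,-(v-c['cy'])/f*d,-d],-1)@T[:3,:3].T+T[:3,3]
    P[d==0]=np.nan
    return c,P,T,f
E
python3 - <<'E'
from h import *
print(get_obs()); print(robot if not callable(robot) else '', getattr(robot,'tip_extent',None))
for n in ['top','scene']:
    c,P,T,f=grab(n); print(n,{k:v for k,v in c.items() if k not in('pixels','depth')})
    im=c['pixels'].copy()
    for l in ['register_bed','frame_grip','pin_stand','fat_pin','slim_pin','ink_tin','tape','cork','register_frame']:
        for r in cut_out(l,n)[:3]:
            p=P[r['region']]; print(l,round(r['confidence'],2),np.round(r['extent']),np.round(np.nanmedian(p,0),3),np.round(np.nanmax(p[:,2]),3))
    cv2.imwrite(f'pics/{n}0.png',im)
E
```

```text
{'time': 0.0, 'q': array([ 1.11652655e+00,  5.28418242e-01,  1.43390691e+00,  8.47846407e-06,
        1.18139074e+00, -1.78490609e-01]), 'joint_velocities': array([-9.19458269e-04, -1.59784642e-03,  7.22475477e-04, -1.73723333e-03,
       -1.75133551e-04,  2.30020249e-05]), 'joint_torque': array([ 3.61648426e-05, -4.40047538e+01, -1.76592511e+01,  6.33177278e-02,
        5.82285156e-02, -1.55190119e-04]), 'position': array([0.16999386, 0.60107241, 0.4037992 ]), 'tool_rot': array([ 1.37454557e-01,  9.90507505e-01, -1.00770955e-03, -3.34025674e-04]), 'ft_force': array([-0.40977566, -0.04297991,  0.44246198]), 'moment': array([-0.01203848, -0.02459527, -0.01440517]), 'grip_force': 0.0, 'grip_width': 0.08698475593837866}
<Robot object at 0x7fc0bcb67e00> 0.1822
top {'fov_y': 44.023383334719405, 'cx': 261.5635880223896, 'cy': 199.51356972068967, 'extrinsics': array([[-0.02951716,  0.93199922, -0.3612564 , -0.12422383],
       [-0.99951974, -0.02410919,  0.01946883,  0.10704742],
       [ 0.00943533,  0.36165756,  0.93226326,  1.80490845],
       [ 0.        ,  0.        ,  0.        ,
[... 869 characters left out ...]
0.078
frame_grip 0.43 [205. 165.   3.   6.] [0.508 0.332 0.063] 0.071
pin_stand 0.64 [265. 238.  46.  23.] [ 0.49  -0.144  0.023] 0.03
fat_pin 0.69 [232. 229.   4.  24.] [ 0.403 -0.105  0.046] 0.072
fat_pin 0.57 [256. 217.   3.  16.] [ 0.483 -0.097  0.056] 0.085
fat_pin 0.57 [240. 211.  10.  23.] [ 0.478 -0.008  0.032] 0.072
slim_pin 0.58 [273. 225.   3.  19.] [ 0.508 -0.161  0.06 ] 0.081
ink_tin 0.74 [292. 285.  27.  29.] [ 0.424 -0.395  0.038] 0.044
tape 0.67 [177. 157.  27.  16.] [0.471 0.53  0.016] 0.029
tape 0.49 [233. 174.  69.  37.] [0.581 0.26  0.035] 0.078
cork 0.49 [276. 210.   6.  11.] [ 0.601 -0.023  0.021] 0.034
register_frame 0.71 [230. 169.  51.  26.] [0.606 0.288 0.039] 0.069
```

```bash
python3 - <<'E'
from h import *
a=cv2.imread('pics/top0.png')[150:260,120:400]; b=cv2.imread('pics/scene0.png')[145:245,150:350]
a=cv2.resize(a,(760,298),interpolation=cv2.INTER_CUBIC); b=cv2.resize(b,(600,300),interpolation=cv2.INTER_CUBIC)
o=np.zeros((598,760,3),np.uint8); o[:298]=a; o[298:,:600]=b; cv2.imwrite('pics/both.png',o)
E
```

```text
(no output)
```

View pics/both.png

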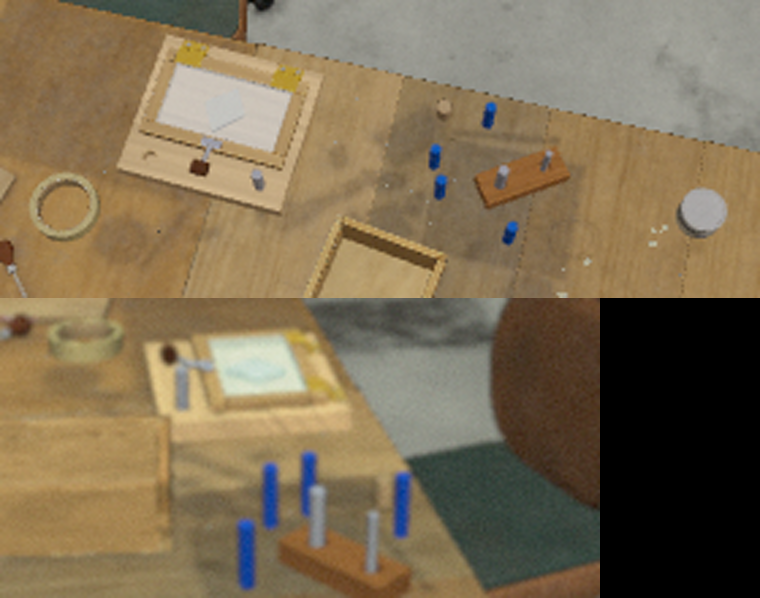

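In the picture, the top view is the upper half and the scene view the lower half.

- **Candidates:** four blue pins stand loose on the table, at scene (232,229), (240,211) and two more. They are look-alikes. Two steel pins stand in the wooden stand.
- **Choice:** the thicker steel one, scene (256,217), in the stand's +y hole is the fat pin. The slim pin is at scene (273,225).
- **Board:** its yaw is about -15°, which already matches the tool's yaw. The empty bore is at its front left.

I'll move over the board for a wrist view.

Request:
{"fn": "step_arm", "kwargs": {
  "rows": [
    [0.04, -0.04, 0, 0, 0, 0],
    [0.04, -0.04, 0, 0, 0, 0],
    [0.04, -0.04, 0, 0, 0, 0],
    [0.04, -0.04, 0, 0, 0, 0],
    [0.04, -0.04, 0, 0, 0, 0],
    [0.04, -0.04, 0, 0, 0, 0],
    [0.04, -0.04, 0, 0, 0, 0],
    [0, 0, 0, 0, 0, 0],
    [0, 0, 0, 0, 0, 0]
  ]
}}

```text
time: 2.12
position: [0.45, 0.3213, 0.4046]
tool_rot: [0.138, 0.99, 0.0, -0.0]
ft_force: [0.2, 0.9, 0.0]
grip_width: 0.0869
grip_force: 0.0
```

```bash
python3 - <<'E'
from h import *
o=get_obs(); print(o['position'],o['time'])
c,P,T,f=grab('wrist'); print(c['mount'],c['fov_y'])
im=c['pixels']; cv2.imwrite('pics/w0.png',im); np.savez('w0.npz',im=im,P=P,T=T,f=f,cx=c['cx'],cy=c['cy'])
for l in ['register_bed','frame_grip','register_frame','fat_pin','tape']:
    for r in cut_out(l,'wrist')[:3]:
        p=P[r['region']]; print(l,round(r['confidence'],2),np.round(r['extent']),np.round(np.nanmedian(p,0),4),np.round(np.nanmean(p,0),4),np.round(np.nanmax(p[:,2]),3))
E
```

```text
[0.44995772 0.321276   0.40464868] 2.125
[[-9.07860825e-05  9.57988285e-01  2.86807318e-01  7.90173489e-02]
 [ 9.99999076e-01 -3.02143743e-04  1.32575475e-03 -7.28760303e-04]
 [ 1.35671456e-03  2.86807173e-01 -9.57987372e-01  1.90984677e-02]
 [ 0.00000000e+00  0.00000000e+00  0.00000000e+00  1.00000000e+00]] 67.80457409535315
register_bed 0.78 [290. 259. 192. 140.] [0.5411 0.312  0.0265] [0.5543 0.3149 0.0328] 0.319
frame_grip 0.61 [293. 232.  26.  43.] [0.5166 0.3363 0.0589] [0.5265 0.3364 0.0562] 0.072
register_frame 0.61 [293. 231.  30.  42.] [0.5166 0.3365 0.0599] [0.5266 0.3364 0.0566] 0.072
register_frame 0.6 [289. 268. 159. 115.] [0.6072 0.2999 0.0401] [0.595  0.2971 0.0417] 0.319
tape 0.71 [434. 139.  85.  80.] [0.4695 0.547  0.0243] [0.4699 0.5428 0.0197] 0.028
```

View pics/w0.png

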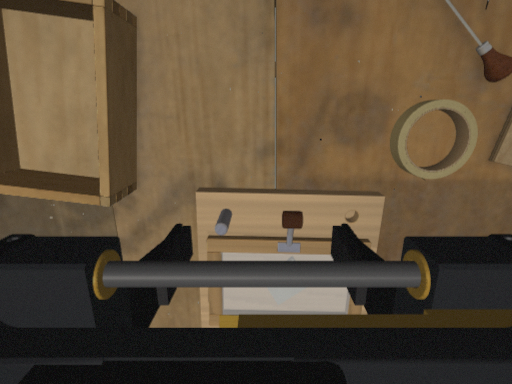

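The wrist view shows the board with the bore at about (350,215), the fixed pin at (223,222), and the grip at (292,220). I'll compute the bore and board poses, then go to the stand.

```bash
cat >> h.py <<'E'
def plane(u,v,z,T,f,cx,cy):
    d=T[:3,:3]@np.array([(u-cx)/f,-(v-cy)/f,-1.]); return T[:3,3]+d*(z-T[2,3])/d[2]
E
python3 - <<'E'
from h import *
w=np.load('w0.npz'); im,P,T,f,cx,cy=[w[k] for k in('im','P','T','f','cx','cy')]
g=cv2.cvtColor(im,cv2.COLOR_BGR2GRAY)
s=P[185:235,330:372]; 
print(np.round(np.nanmedian(P[195:205,240:340,2]),4))
crop=cv2.resize(im[180:245,190:395],None,fx=3.8,fy=3.8,interpolation=cv2.INTER_CUBIC); cv2.imwrite('pics/w0c.png',crop)
print(plane(350,215,.024,T,f,cx,cy))
# front edge and corners
for u,v in[(197,190),(382,194)]: print(plane(u,v,.024,T,f,cx,cy))
print('grip',plane(292,213,.069,T,f,cx,cy))
# stand: top cam
c,P,T,f=grab('top')
for n in['top']:
  r=cut_out('pin_stand',n)[0]['region']; p=P[r]; t=p[(p[:,2]>.02)&(p[:,2]<.03)]
  print('stand',cv2.minAreaRect((t[:,:2]*1000).astype(np.float32)))
  h=p[p[:,2]>.06]; print(np.round(h,3))
E
```

```text
0.0251
[0.53979306 0.4190741  0.024     ]
[0.45016591 0.23190878 0.024     ]
[0.52210048 0.46530411 0.024     ]
grip [0.49796417 0.34411636 0.069     ]
stand ((496.98052978515625, -128.20138549804688), (51.83340835571289, 131.63136291503906), 19.968957901000977)
[[ 0.509 -0.165  0.086]
 [ 0.49  -0.098  0.086]
 [ 0.488 -0.103  0.08 ]
 [ 0.483 -0.087  0.083]
 [ 0.482 -0.102  0.084]
 [ 0.481 -0.087  0.079]
 [ 0.479 -0.099  0.07 ]]
```

View pics/w0c.png

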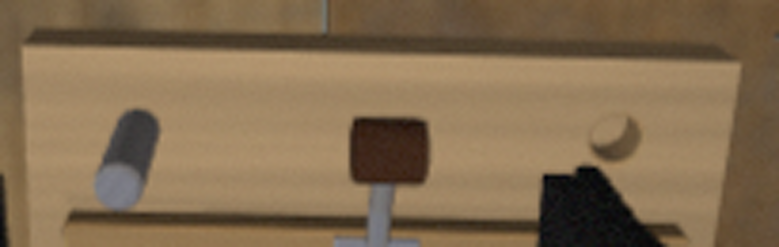

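The crop shows the bore at about (352,216) and the front corners at (196,192) and (385,197). The stand fit is 52 x 132 mm, which matches the given size, so the fat pin should be near (0.485,-0.095). Moving there.

Request:
{"fn": "step_arm", "kwargs": {
  "rows": [
    [0, -0.06, 0, 0, 0, 0],
    [0, -0.06, 0, 0, 0, 0],
    [0, -0.06, 0, 0, 0, 0],
    [0, -0.06, 0, 0, 0, 0],
    [0, -0.06, 0, 0, 0, 0],
    [0, -0.06, -0.02, 0, 0, 0],
    [0, -0.06, -0.02, 0, 0, 0],
    [0, 0, -0.02, 0, 0, 0],
    [0, 0, 0, 0, 0, 0],
    [0, 0, 0, 0, 0, 0]
  ]
}}

```text
time: 3.78
position: [0.4503, -0.0966, 0.3457]
tool_rot: [0.137, 0.991, -0.0, 0.0]
ft_force: [0.7, 0.2, 0.2]
grip_width: 0.0873
grip_force: 0.0
```

```bash
python3 - <<'E'
from h import *
w=np.load('w0.npz'); T,f,cx,cy=[w[k] for k in('T','f','cx','cy')]
print('bore0',plane(351.8,216,.024,T,f,cx,cy),plane(196.3,191.8,.024,T,f,cx,cy),plane(384.7,196.6,.024,T,f,cx,cy))
o=get_obs(); print(o['position'],o['time'])
c,P,T,f=grab('wrist')
im=c['pixels']; cv2.imwrite('pics/w1.png',im); np.savez('w1.npz',im=im,P=P,T=T,f=f,cx=c['cx'],cy=c['cy'])
for l in ['pin_stand','fat_pin','slim_pin']:
    for r in cut_out(l,'wrist')[:6]:
        p=P[r['region']]; t=p[np.abs(p[:,2]-.083)<.006]; print(l,round(r['confidence'],2),np.round(r['extent']),np.round(np.nanmedian(p,0),4),len(t),np.round(np.nanmean(t,0),4) if len(t) else '',np.median(im[r['region']],0))
E
```

```text
bore0 [0.54188151 0.42114383 0.024     ] [0.45224684 0.23019167 0.024     ] [0.52665591 0.4681778  0.024     ]
[ 0.45033291 -0.09659137  0.34571377] 3.775
pin_stand 0.88 [251. 219. 116.  86.] [ 0.4912 -0.124   0.026 ] 4 [ 0.486  -0.1001  0.083 ] [ 51.  87. 129.]
fat_pin 0.84 [355. 189.  36.  37.] [ 0.4744 -0.0069  0.0564] 0  [96. 50. 24.]
fat_pin 0.7 [275. 224.  16.  32.] [ 0.4808 -0.092   0.0735] 242 [ 0.4845 -0.0924  0.0831] [89. 89. 94.]
fat_pin 0.62 [367. 228.  40.  36.] [ 0.5204 -0.0008  0.0531] 0  [95. 48. 23.]
fat_pin 0.57 [247. 149.  19.  25.] [ 0.404  -0.0992  0.0703] 0  [154.  78.  34.]
fat_pin 0.55 [309. 301.  17.  28.] [ 0.5834 -0.0814  0.0616] 0  [92. 47. 23.]
slim_pin 0.53 [224. 249.  14.  22.] [ 0.5058 -0.1564  0.044 ] 0  [70. 71. 74.]
```

View pics/w1.png

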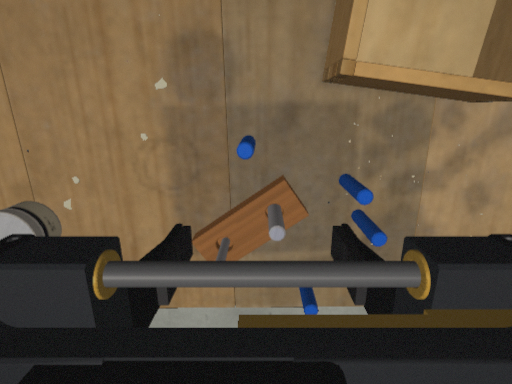

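Candidates: blue pins at (355,189), (367,228), (247,149) and (309,301), and the steel fat pin at (276,222), 16 px wide and in the stand. The slim pin is at (224,249). The steel one in the stand fits the description, so I'll confirm it in an enlarged crop.

```bash
python3 -c "
import cv2
im=cv2.imread('pics/w1.png')[130:320,180:400]; cv2.imwrite('pics/w1c.png',cv2.resize(im,None,fx=3,fy=3,interpolation=cv2.INTER_CUBIC))"
```

```text
(no output)
```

View pics/w1c.png

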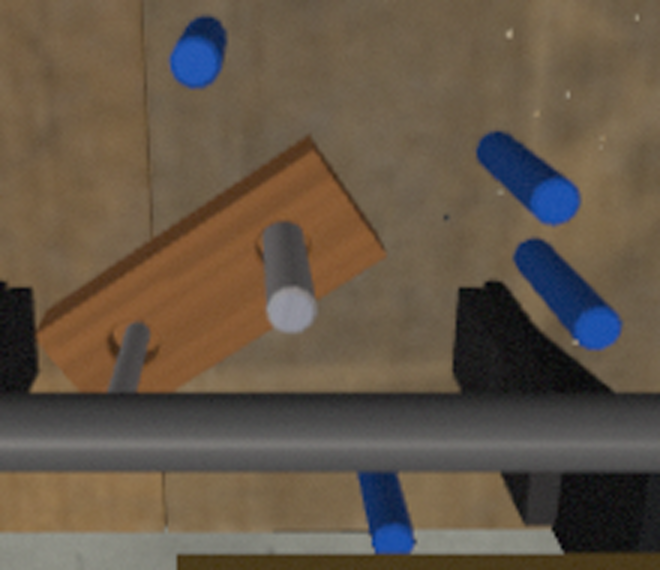

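The crop confirms it: the steel fat pin's top is at (277,233), standing upright in its hole, and the slim pin is clearly thinner. Descending over it.

Request:
{"fn": "step_arm", "kwargs": {
  "rows": [
    [0.017, 0.002, 0, 0, 0, 0],
    [0.017, 0.002, 0, 0, 0, 0],
    [0, 0, -0.03, 0, 0, 0],
    [0, 0, -0.03, 0, 0, 0],
    [0, 0, -0.03, 0, 0, 0],
    [0, 0, -0.025, 0, 0, 0],
    [0, 0, 0, 0, 0, 0]
  ],
  "jaw": 0.05
}}

```text
time: 4.85
position: [0.4839, -0.0926, 0.2292]
tool_rot: [0.137, 0.991, 0.0, -0.002]
ft_force: [-0.4, -0.7, 0.9]
grip_width: 0.0502
grip_force: 0.0
```

Request:
{"fn": "step_arm", "kwargs": {
  "rows": [
    [0, 0, 0, 0, 0, 0],
    [0, 0, 0, 0, 0, 0],
    [0, 0, 0, 0, 0, 0],
    [0, 0, 0, 0, 0, 0],
    [0, 0, 0, 0, 0, 0]
  ],
  "jaw": 0,
  "squeeze": 25
}}

```text
time: 5.48
position: [0.4843, -0.0933, 0.2306]
tool_rot: [0.137, 0.991, -0.0, 0.0]
ft_force: [0.1, 0.6, 2.8]
grip_width: 0.0152
grip_force: 25.0
```

Gripped: opening 15.2 mm, grip force 25 N. I'll lift it and carry it to a hover just behind the bore so the wrist camera sees both the pin's foot and the bore.

Request:
{"fn": "step_arm", "kwargs": {
  "rows": [
    [0, 0, 0.02, 0, 0, 0],
    [0, 0, 0.03, 0, 0, 0],
    [0, 0, 0.04, 0, 0, 0],
    [0, 0, 0.03, 0, 0, 0],
    [0.01, 0.03, 0, 0, 0, 0],
    [0.01, 0.055, 0, 0, 0, 0],
    [0.01, 0.06, 0, 0, 0, 0],
    [0.01, 0.06, 0, 0, 0, 0],
    [0.01, 0.06, 0, 0, 0, 0],
    [0.01, 0.06, 0, 0, 0, 0],
    [0.01, 0.06, 0, 0, 0, 0],
    [0.01, 0.06, 0, 0, 0, 0]
  ]
}}

```text
time: 6.98
position: [0.564, 0.3537, 0.3497]
tool_rot: [0.137, 0.991, -0.0, -0.0]
ft_force: [1.7, -0.7, -1.0]
grip_width: 0.0154
grip_force: 25.0
```

Request:
{"fn": "step_arm", "kwargs": {
  "rows": [
    [0.007, 0.04, 0, 0, 0, 0],
    [0, 0.02, 0, 0, 0, 0],
    [0, 0, -0.02, 0, 0, 0],
    [0, 0, -0.025, 0, 0, 0],
    [0, 0, -0.025, 0, 0, 0],
    [0, 0, 0, 0, 0, 0],
    [0, 0, 0, 0, 0, 0],
    [0, 0, 0, 0, 0, 0]
  ]
}}

```text
time: 7.98
position: [0.5717, 0.4114, 0.2816]
tool_rot: [0.138, 0.99, 0.001, 0.001]
ft_force: [-0.3, -0.3, 0.5]
grip_width: 0.015
grip_force: 25.0
```

```bash
python3 - <<'E'
from h import *
o=get_obs(); print(o['position'],o['time'],o['grip_width'])
c,P,T,f=grab('wrist')
im=c['pixels']; np.savez('w2.npz',im=im,P=P,T=T,f=f,cx=c['cx'],cy=c['cy'])
cv2.imwrite('pics/w2.png',cv2.resize(im[120:320,150:410],None,fx=3,fy=3,interpolation=cv2.INTER_CUBIC))
for r in cut_out('fat_pin','wrist')[:6]: print(r['confidence'],r['extent'])
print(cv2.HoughCircles(cv2.medianBlur(cv2.cvtColor(im,6),3),cv2.HOUGH_GRADIENT,1,20,param1=80,param2=15,minRadius=5,maxRadius=16))
E
```

```text
[0.57170173 0.41141873 0.28157272] 7.975 0.015047647352237122
0.95 [261.3, 238.3, 34.0, 48.8]
[[[262.5 221.5  10.3]
  [262.5 164.5  11.1]
  [  6.5 178.5  15.4]
  [ 59.5 162.5  10.6]]]
```

View pics/w2.png

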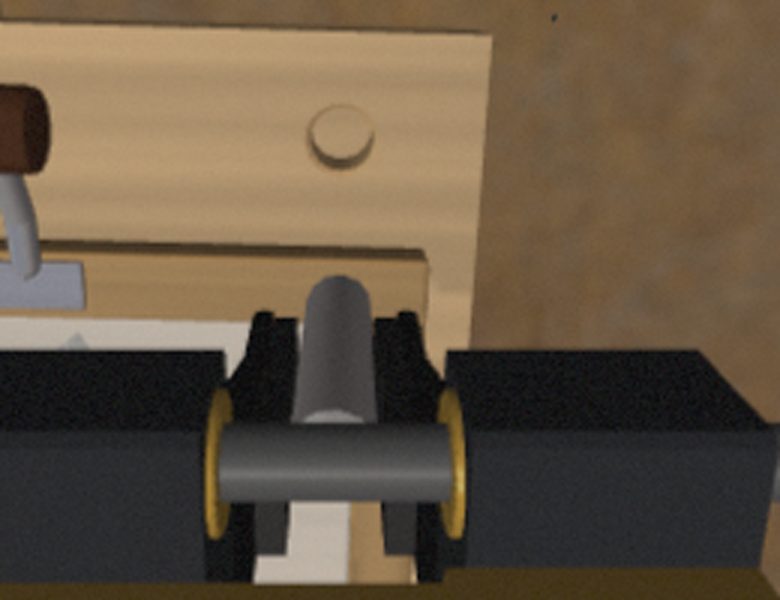

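```bash
cat >> h.py <<'E'
def proj(p,T,f,cx,cy):
    q=T[:3,:3].T@(np.array(p)-T[:3,3]); return np.array([cx-f*q[0]/q[2], cy+f*q[1]/q[2]])
E
python3 - <<'E'
from h import *
w=np.load('w2.npz'); im,P,T,f,cx,cy=[w[k] for k in('im','P','T','f','cx','cy')]
K=(T,f,cx,cy); tcp=np.array([0.5717,0.4114,0.2816])
cr=lambda u,v:(150+u/3-.33,120+v/3-.33)
b=plane(*cr(341,136.5),.024,*K); print('bore',b)
zf=tcp[2]-.164-.0536
a=np.linspace(0,2*np.pi,72)
for zz,r in[(zf,.007),(zf+.001,.008)]:
    q=np.array([proj([tcp[0]+r*np.cos(t),tcp[1]+r*np.sin(t),zz],*K) for t in a]); print('pred foot crop ext',(q.min(0)-[150,120]+.33)*3,(q.max(0)-[150,120]+.33)*3)
# measured foot centre: shift by px
print('mm/px',.2077/f*1000, 'pred centre',proj([*tcp[:2],zf],*K)); print('d',b-[*tcp[:2],0], 'z of board',np.nanmedian(P[175:185,255:270,2]))
E
```

```text
bore [0.54133255 0.42111476 0.024     ]
pred foot crop ext [309.38244412 267.94477195] [365.79477633 320.54305925]
pred foot crop ext [305.21877682 265.49240399] [369.98357796 325.84549383]
mm/px 0.7269825128020262 pred centre [262.2006666  217.83235014]
d [-0.03036745  0.00971476  0.024     ] z of board 0.02491858658489851
```

```bash
python3 - <<'E'
from h import *
w=np.load('w2.npz'); im,P,T,f,cx,cy=[w[k] for k in('im','P','T','f','cx','cy')]
K=(T,f,cx,cy); tcp=np.array([0.5717,0.4114,0.2816]); zf=tcp[2]-.2176
ex=np.array([.9545,-.298])
for off in(0,.001,.002,.003):
    c0=tcp[:2]+off*ex
    row=[]
    for z,r in[(zf,.007),(zf+.001,.008),(zf+.069,.008),(zf+.07,.007)]:
        q=np.array([proj([c0[0]+r*np.cos(t),c0[1]+r*np.sin(t),z],*K) for t in np.linspace(0,6.28,72)]); row.append(q[:,1].min())
    print(off,np.round(row,1))
g=cv2.cvtColor(im,6).astype(int)
print('col', [(v,int(g[v,259:266].mean())) for v in range(204,264)])
E
```

```text
0 [209.  208.2 253.8 256.6]
0.001 [210.3 209.5 255.6 258.3]
0.002 [211.5 210.7 257.3 260.1]
0.003 [212.8 212.  259.1 261.9]
col [(204, 57), (205, 67), (206, 100), (207, 125), (208, 128), (209, 127), (210, 126), (211, 110), (212, 72), (213, 64), (214, 64), (215, 63), (216, 63), (217, 63), (218, 62), (219, 63), (220, 62), (221, 63), (222, 62), (223, 63), (224, 62), (225, 63), (226, 62), (227, 62), (228, 62), (229, 62), (230, 62), (231, 63), (232, 62), (233, 62), (234, 62), (235, 62), (236, 63), (237, 62), (238, 62), (239, 61), (240, 61), (241, 62), (242, 62), (243, 62), (244, 62), (245, 63), (246, 61), (247, 63), (248, 62), (249, 63), (250, 62), (251, 63), (252, 63), (253, 63), (254, 63), (255, 63), (256, 78), (257, 109), (258, 125), (259, 125), (260, 104), (261, 46), (262, 35), (263, 40)]
```

The foot sits about 2.3 mm further back than nominal in the grasp. From the camera-relative offset, the move to the bore is (-0.0326, +0.0104). I'll go there, stop about 5 mm above the mouth, and check again.

Request:
{"fn": "step_arm", "kwargs": {
  "rows": [
    [-0.0163, 0.0052, 0, 0, 0, 0],
    [-0.0163, 0.0052, 0, 0, 0, 0],
    [0, 0, -0.017, 0, 0, 0],
    [0, 0, -0.017, 0, 0, 0],
    [0, 0, 0, 0, 0, 0],
    [0, 0, 0, 0, 0, 0]
  ]
}}

```text
time: 8.82
position: [0.539, 0.422, 0.2456]
tool_rot: [0.138, 0.99, -0.0, -0.0]
ft_force: [0.2, 0.5, -1.3]
grip_width: 0.015
grip_force: 25.0
```

```bash
python3 - <<'E'
from h import *
o=get_obs(); print(o['position'],o['time'],o['ft_force'])
c,P,T,f=grab('wrist'); im=c['pixels']; K=(T,f,c['cx'],c['cy'])
S=6;x0,y0=220,170
cr=cv2.resize(im[y0:y0+95,x0:x0+95],None,fx=S,fy=S,interpolation=cv2.INTER_CUBIC)
tcp=np.array(o['position']); a=np.linspace(0,6.28,90); ex=np.array([.9545,-.298])
def draw(cxy,z,r,col):
    q=np.array([proj([cxy[0]+r*np.cos(t),cxy[1]+r*np.sin(t),z],*K) for t in a]); cv2.polylines(cr,[((q-[x0,y0]+.5)*S).astype(int)],True,col,1)
draw([0.5413,.4211],.024,.009,(0,255,0)); draw(tcp[:2]+.0023*ex,tcp[2]-.2176,.007,(0,0,255))
cv2.imwrite('pics/w3.png',cr)
E
```

```text
[0.53904822 0.42201165 0.24563154] 8.825 [ 0.24904398  0.52100596 -1.26496324]
```

View pics/w3.png

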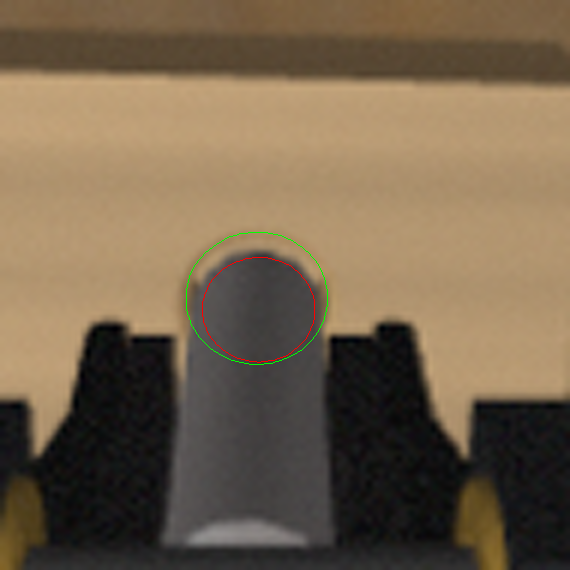

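The picture shows the foot at crop (258,305), concentric with the bore mouth (green circle) to under 1 mm. Lowering gently.

Request:
{"fn": "step_arm", "kwargs": {
  "rows": [
    [0, 0, -0.002, 0, 0, 0],
    [0, 0, -0.002, 0, 0, 0],
    [0, 0, -0.002, 0, 0, 0],
    [0, 0, -0.002, 0, 0, 0],
    [0, 0, 0, 0, 0, 0]
  ]
}}

```text
time: 9.5
position: [0.5392, 0.4222, 0.2385]
tool_rot: [0.137, 0.991, 0.0, 0.001]
ft_force: [2.1, -0.8, 0.2]
grip_width: 0.0152
grip_force: 25.0
```

Request:
{"fn": "step_arm", "kwargs": {
  "rows": [
    [0, 0, -0.003, 0, 0, 0],
    [0, 0, -0.003, 0, 0, 0],
    [0, 0, -0.003, 0, 0, 0],
    [0, 0, 0, 0, 0, 0]
  ]
}}

```text
time: 10.0
position: [0.5391, 0.4222, 0.2291]
tool_rot: [0.137, 0.991, 0.0, 0.001]
ft_force: [4.4, -0.7, -0.3]
grip_width: 0.0158
grip_force: 25.0
```

Request:
{"fn": "step_arm", "kwargs": {
  "rows": [
    [0.0005, 0, -0.002, 0, 0, 0],
    [0.0005, 0, -0.002, 0, 0, 0],
    [0, 0, -0.0015, 0, 0, 0],
    [0, 0, 0, 0, 0, 0]
  ]
}}

```text
time: 10.5
position: [0.5396, 0.4222, 0.2237]
tool_rot: [0.137, 0.991, 0.0, 0.0]
ft_force: [4.2, -0.2, 1.1]
grip_width: 0.0155
grip_force: 25.0
```

Request:
{"fn": "step_arm", "kwargs": {
  "rows": [
    [0, 0, -0.001, 0, 0, 0],
    [0, 0, -0.001, 0, 0, 0],
    [0, 0, 0, 0, 0, 0]
  ]
}}

```text
time: 10.88
position: [0.5398, 0.4223, 0.2236]
tool_rot: [0.137, 0.991, 0.0, 0.001]
ft_force: [2.7, -2.4, 10.0]
grip_width: 0.0155
grip_force: 25.0
```

It has bottomed: foot at 6 mm, 10 N up. Release and lift.

Request:
{"fn": "step_arm", "kwargs": {
  "rows": [
    [0, 0, 0.001, 0, 0, 0],
    [0, 0, 0, 0, 0, 0],
    [0, 0, 0, 0, 0, 0],
    [0, 0, 0, 0, 0, 0],
    [0, 0, 0.02, 0, 0, 0],
    [0, 0, 0.03, 0, 0, 0],
    [0, 0, 0.03, 0, 0, 0],
    [-0.02, -0.015, 0.02, 0, 0, 0],
    [-0.02, -0.015, 0.02, 0, 0, 0],
    [-0.02, -0.02, 0, 0, 0, 0],
    [0, 0, 0, 0, 0, 0],
    [0, 0, 0, 0, 0, 0]
  ],
  "jaw": 0.045
}}

```text
time: 12.38
position: [0.4803, 0.3726, 0.3437]
tool_rot: [0.138, 0.99, 0.001, 0.001]
ft_force: [0.2, -0.9, 0.0]
grip_width: 0.0449
grip_force: 0.0
```

```bash
python3 - <<'E'
from h import *
o=get_obs(); print(o['position'],o['time'],o['ft_force'])
c,P,T,f=grab('wrist'); im=c['pixels']; K=(T,f,c['cx'],c['cy'])
np.savez('w4.npz',im=im,P=P,T=T,f=f,cx=c['cx'],cy=c['cy'])
cv2.imwrite('pics/w4.png',cv2.resize(im[110:310,130:390],None,fx=3,fy=3,interpolation=cv2.INTER_CUBIC))
for l in ['fat_pin','frame_grip']:
    for r in cut_out(l,'wrist')[:4]:
        p=P[r['region']]; zm=np.nanpercentile(p[:,2],95); t=p[p[:,2]>zm-.003]; print(l,r['confidence'],np.round(r['extent']),np.round(zm,4),np.round(np.nanmean(t,0),4),np.round(np.nanmedian(p,0),4))
E
```

```text
[0.4803256  0.37264844 0.34374598] 12.375 [ 0.1682765  -0.85086682  0.03857633]
fat_pin 0.7 [323. 233.  28.  31.] 0.0778 [0.5349 0.4212 0.0861] [0.5358 0.4214 0.0643]
frame_grip 0.77 [244. 238.  30.  45.] 0.0702 [0.5093 0.3422 0.0691] [0.5116 0.3385 0.0657]
```

View pics/w4.png

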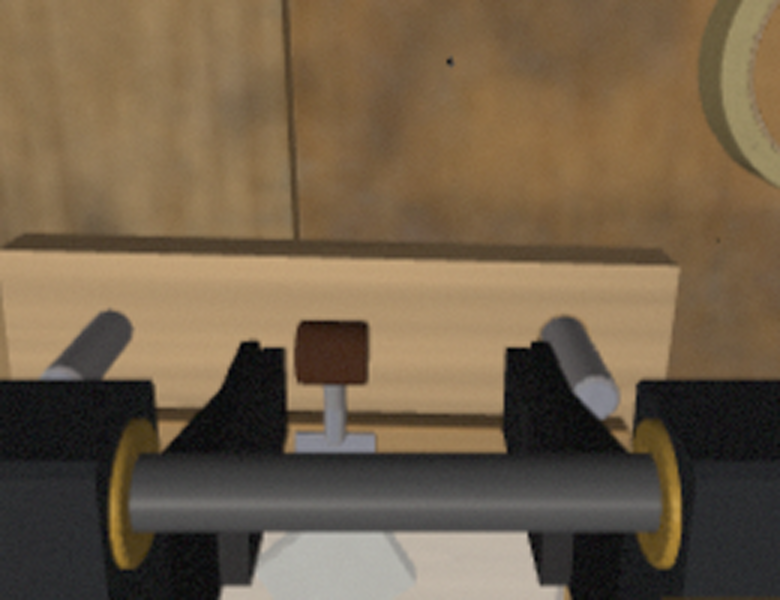

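The new pin stands home like the fixed one: its top is at z≈0.077, at crop (600,395). The grip is at crop (333,353), and depth and the board model agree on (0.5095, 0.3422). Now I'll pinch the grip by its flat ends.

Request:
{"fn": "step_arm", "kwargs": {
  "rows": [
    [0.015, -0.015, 0, 0, 0, -1.5],
    [0.0145, -0.015, 0, 0, 0, 0],
    [0, 0, -0.03, 0, 0, 0],
    [0, 0, -0.03, 0, 0, 0],
    [0, 0, -0.02, 0, 0, 0],
    [0, 0, 0, 0, 0, 0]
  ]
}}

```text
time: 13.28
position: [0.5097, 0.3408, 0.2609]
tool_rot: [0.151, 0.989, -0.001, -0.002]
ft_force: [0.0, 0.0, 0.5]
grip_width: 0.0449
grip_force: 0.0
```

```bash
python3 - <<'E'
from h import *
o=get_obs(); print(o['position'],o['time'],o['ft_force'])
c,P,T,f=grab('wrist'); im=c['pixels']
cv2.imwrite('pics/w5.png',cv2.resize(im[150:350,130:390],None,fx=3,fy=3,interpolation=cv2.INTER_CUBIC))
E
```

```text
[0.50967336 0.34076935 0.26087736] 13.275 [0.01818637 0.03285267 0.49125937]
```

View pics/w5.png

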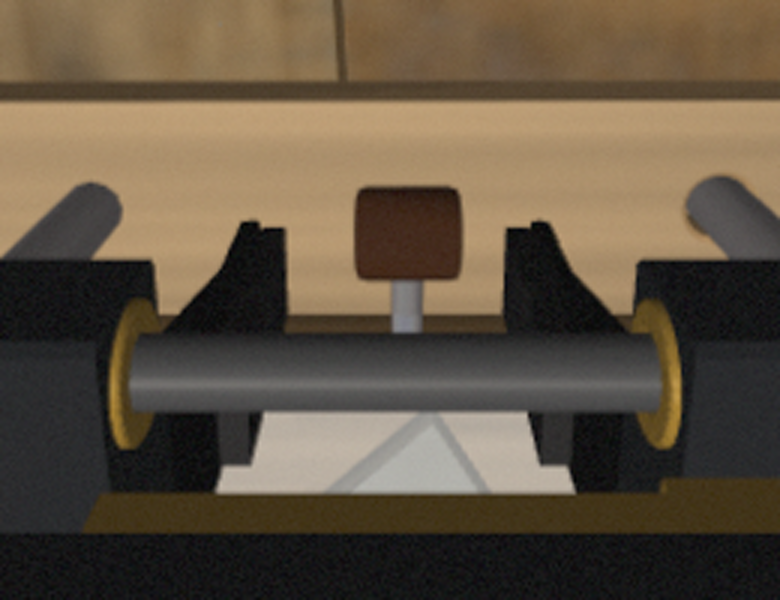

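The wrist view shows the barrel at crop column 408 against a finger midline of 396, about 2.5 mm to +y. I'll correct for that, go down and grip.

Request:
{"fn": "step_arm", "kwargs": {
  "rows": [
    [0.001, 0.0025, -0.01, 0, 0, 0],
    [0, 0, -0.015, 0, 0, 0],
    [0, 0, -0.014, 0, 0, 0],
    [0, 0, 0, 0, 0, 0]
  ]
}}

```text
time: 13.82
position: [0.5094, 0.3444, 0.222]
tool_rot: [0.15, 0.989, -0.001, -0.001]
ft_force: [-0.8, -0.4, -0.1]
grip_width: 0.045
grip_force: 0.0
```

Request:
{"fn": "step_arm", "kwargs": {
  "rows": [
    [0, 0, 0, 0, 0, 0],
    [0, 0, 0, 0, 0, 0],
    [0, 0, 0, 0, 0, 0],
    [0, 0, 0, 0, 0, 0]
  ],
  "jaw": 0,
  "squeeze": 30
}}

```text
time: 14.32
position: [0.51, 0.3437, 0.2242]
tool_rot: [0.15, 0.989, -0.001, -0.0]
ft_force: [0.5, -5.1, 2.9]
grip_width: 0.0235
grip_force: 30.0
```

Request:
{"fn": "step_arm", "kwargs": {
  "rows": [
    [0.0014, -0.0004, 0.0079, 0, 0, 0],
    [0.0014, -0.0004, 0.0079, 0, 0, 0],
    [0.0021, -0.0006, 0.0077, 0, 0, 0],
    [0.0021, -0.0006, 0.0077, 0, 0, 0],
    [0.0027, -0.0008, 0.0075, 0, 0, 0],
    [0.0027, -0.0008, 0.0075, 0, 0, 0],
    [0.0033, -0.001, 0.0073, 0, 0, 0],
    [0.0033, -0.001, 0.0073, 0, 0, 0],
    [0, 0, 0, 0, 0, 0]
  ]
}}

```text
time: 15.45
position: [0.5284, 0.3381, 0.2843]
tool_rot: [0.15, 0.989, -0.002, -0.002]
ft_force: [-0.1, -4.6, -4.1]
grip_width: 0.0241
grip_force: 30.0
```

Request:
{"fn": "step_arm", "kwargs": {
  "rows": [
    [0.0039, -0.0012, 0.0069, 0, 0, 0],
    [0.0039, -0.0012, 0.0069, 0, 0, 0],
    [0.0044, -0.0014, 0.0066, 0, 0, 0],
    [0.0044, -0.0014, 0.0066, 0, 0, 0],
    [0.005, -0.0015, 0.0061, 0, 0, 0],
    [0.005, -0.0015, 0.0061, 0, 0, 0],
    [0.0055, -0.0017, 0.0057, 0, 0, 0],
    [0.0055, -0.0017, 0.0057, 0, 0, 0],
    [0, 0, 0, 0, 0, 0],
    [0, 0, 0, 0, 0, 0],
    [0, 0, 0, 0, 0, 0]
  ]
}}

```text
time: 16.82
position: [0.5655, 0.3266, 0.3349]
tool_rot: [0.15, 0.989, -0.002, -0.002]
ft_force: [-2.4, -5.9, -2.2]
grip_width: 0.0241
grip_force: 30.0
```

```bash
python3 - <<'E'
from h import *
o=get_obs(); print(o['position'],o['time'],o['ft_force'],o['grip_force'])
for n in['top','scene','wrist']:
    c,P,T,f=grab(n); im=c['pixels']
    for l in ['register_frame','frame_grip']+(['slim_pin','ink_tin','tape','cork','fat_pin'] if n=='scene' else []):
        for r in cut_out(l,n)[:4 if l=='fat_pin' else 1]:
            p=P[r['region']]; p=p[np.isfinite(p[:,0])]; print(n,l,round(r['confidence'],2),np.round(np.median(p,0),3))
            if l=='register_frame' and n=='top':
                # slope along board x about hinge
                s=p[:,:2]@[.9545,-.298]; k=(p[:,2]>.045)&(p[:,2]<.2)
                for _ in range(6):
                    a,b=np.polyfit(s[k],p[k,2],1); e=abs(p[:,2]-a*s-b); k=(e<max(.004,np.median(e[k])*2))
                print('slope deg',np.degrees(np.arctan(a)),k.sum(),len(k))
    if n=='scene': cv2.imwrite('pics/s9.png',cv2.resize(im[130:290,140:350],None,fx=3.6,fy=3.6,interpolation=cv2.INTER_CUBIC))
E
```

```text
[0.56551384 0.32664496 0.33493959] 16.825 [-2.36218246 -5.91973792 -2.2123701 ] 30.00295923789963
top register_frame 0.51 [0.635 0.197 0.056]
slope deg -41.66465908124238 35 49
scene register_frame 0.9 [0.619 0.275 0.087]
scene slim_pin 0.67 [0.47  0.531 0.016]
scene ink_tin 0.82 [ 0.423 -0.395  0.039]
scene tape 0.74 [0.469 0.526 0.016]
scene cork 0.38 [ 0.491 -0.139  0.023]
scene fat_pin 0.71 [ 0.402 -0.106  0.03 ]
scene fat_pin 0.45 [0.539 0.417 0.048]
scene fat_pin 0.42 [ 0.585 -0.086  0.041]
scene fat_pin 0.42 [ 0.521 -0.003  0.035]
wrist register_frame 0.74 [0.562 0.322 0.124]
wrist frame_grip 0.68 [0.558 0.327 0.176]
```

View pics/s9.png

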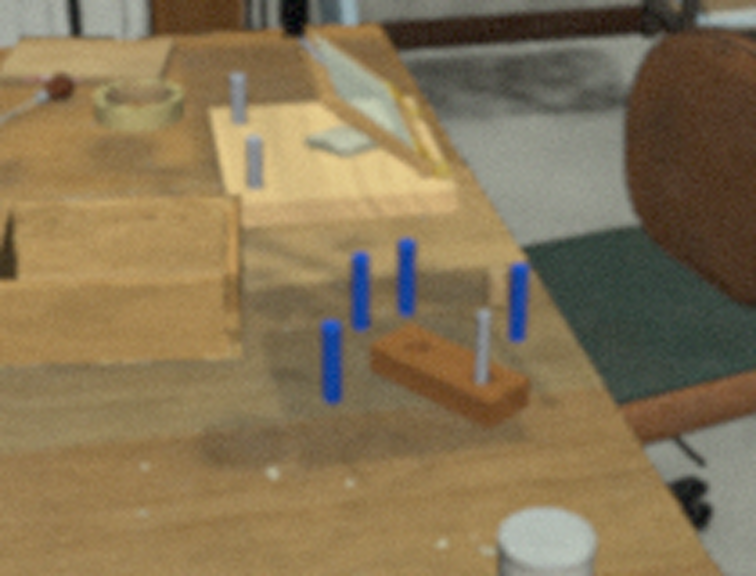

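The scene view shows the frame raised (top-view fit 41.7°, arm geometry about 39.7°). The fat pin is upright in the bore, the slim pin is still in the stand, and the tin and tape are unmoved. The arm is steady with a 30 N grip.

```bash
python3 -c "
from rig import *
o=get_obs(); print(abs(o['joint_velocities']).max(), hand_in())"
```

```text
the job is handed in; nothing more can be done
0.001915510249163295 None
```

The job is handed in with no verdict returned: the fat pin stands released and fully home in the bore, and the frame is held steady by its grip at about 40 degrees. In the last scene picture the slim pin, tin and tape are where they were; the cork couldn't be picked out there, but the arm never went near it.

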